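# Clamp a bent bangle in the truing jig

## Robot

A 6-joint arm with a two-finger parallel gripper is mounted at the origin on the work surface. World frame = base frame: x ahead of the robot, y to its left, z up, the work surface at z = 0. Lengths are in mm, angles in rad, forces in N, time in s.
With the tool pointing down it reaches from about 350 to 775 mm from the base axis. Payload 7.3 kg.
Tool frame: the origin (TCP) lies on the centre line of the jaws, within the pads' length; the fingertips stand 11 mm ahead of it and the grasp point (between the pads) lies 8 mm behind it; z points along the fingers, y is the line along which they close (so a half turn about z gives the same grasp; the last joint's range is limited). The gripper opens to 92 mm and grips with 3 to 60 N. Pads are 19 mm wide; open, the fingers measure 130 mm over their backs; the gripper's body (75 mm by 190 mm) begins 47 mm behind the grasp point.
Start: joints at [1.099, 0.342, 1.524, -0, 1.275, -0.146], TCP at [168.02, 497.406, 237.741] pointing down, gripper open.
Joint ranges: [-2.53, 2.53], [-0.77, 2.02], [0.04, 2.7], [-1, 4.14], [0.28, 2.66], [-3.11, 3.11]. Speed limits (rad/s): [2.57, 2.57, 3.14, 3.14, 3.14, 3.14].

## Interface

Orientations are given as [roll, pitch, yaw] about the fixed x, y, z axes, in that order (R = Rz(yaw) Ry(pitch) Rx(roll)).
In Python, from plant import bot gives the robot as it stands.
- The arm moves only by the tool step_arm, never from a script. Its argument "deltas" is a list of rows, each a list of 5 numbers: the opening, from 0 (shut) to 1 (fully open), then the shift along the tool's x, y, z each as a share of 0.5 m, from -1 to 1, then the turn about the tool's z as a share of pi/2 rad, from -1 to 1. In form: [[claw, x, y, z, turn], ...]. A call has 1 to 8 rows; each row shifts and turns the commanded pose from where the row before left it, along the tool's axes as they then stand; what a row does not reach is not made up. A row lasts 1/10 s, in which the tool goes at most 50 mm and 8.59 degrees, less where a joint would pass 70% of its speed; a pose out of reach is approached as far as the arm can. A call with a number of a shift or a turn outside -1 to 1 is refused whole. A call with a gripper value outside its range is refused whole. The fingers move at their own pace and stop on an object; the grip force is fixed at half the most. Time passes only in rows, so rows that do not move let the fingers close. It gives the time, the measured TCP pose, the force, the opening and the grip force at its end, in the units of the state.
- bot.get_obs(): the state, without advancing time (a new reading comes with each control period).
- bot.capture(name): name is "side" or "top"; returns (picture, depth): 480x640x3 uint8, red, green, blue; 480x640 float32, mm along the optical axis (not along the pixel's ray), 0 where there is no reading.
- bot.camera_params(name): a dict with "fov_y" (degrees; the focal length in pixels is half the picture's height over the tangent of half this angle, whatever the lens; pixels are square), "cx", "cy" (the principal point, pixels), "rvec" (rotation vector, rad) and "tvec" (3), from world to camera coordinates, as OpenCV has them. Camera axes: x right, y down, z forward; pixel columns grow to the right and rows downward; lengths in mm; the calibration is good to about 2 mm. A picture is of the moment at which its call begins. camera_params takes no time and is no camera call.
- bot.close_job(): hands the job in; it is judged then, once.
The state is a dict: "time": time; "joint_positions": joint angles; "dq": joint speeds; "tau": joint torques, N m; "tool_pos": TCP position; "tcp_rot": TCP orientation; "contact_force": force on the tool from outside, world axes, zero at the start; "moment": the same for the moment, N m; "grip_width": finger opening in mm; "finger_force": force on a finger pad.
Only numpy, scipy, OpenCV 4.12 (cv2) and the standard library are available. Lean on these libraries where they do the work, as an engineer would, in place of code of your own. Each camera call takes 0.05 s, during which the arm holds its last target. There are 200 camera calls.

## Task

A bent brass bangle lies in the bed of the truing jig. Swing the jig's turn-button clear of the bed, then pick up the holed cover by its wooden bar and lower it (do not drop it) over the jig's two locating pins until it rests flush on the bed. Then push the turn-button back so that it lies squarely across the edge of the cover, leaving the cover flush and the mallet and the loose bangle undisturbed.

Things in the scene. Friction and masses are not known exactly. Their poses are not given: they have to be found in the camera images.
- bed_mid (a point): Centre of the flat top of the jig's dark iron bed (106 mm along x, 180 along y), 25 mm above the counter; fixed, its place and yaw vary. A bent brass bangle lies sunk in its middle, level with the top. On its +x side an ear carries the turn-button. When the cover is flush, cover_grip is 36 mm above this point.
- pin_tip (a point): Tip of one of the two upright steel locating pins, diameter 14 mm, 24 mm high (straight for the lower 14 mm, then tapering to a blunt 5 mm tip). This one stands at y = +62 mm, x = 0 from bed_mid in the bed's frame, the other at y = -62 mm.
- latch_pivot (a point): The turn-button's vertical pivot axis, at the height of the bed's top: 88 mm from bed_mid along the bed's +x. Its axes are the bed's.
- latch_post (a point): Mid-height of the turn-button's upright round steel post (diameter 14 mm, from 27 to 62 mm above the bed's top), 45 mm from the pivot axis, for pushing it. The post stands on a flat steel arm 18 mm wide that reaches 62 mm from the pivot, from 17 to 27 mm above the bed's top (3 mm clear of a seated cover).
- latch (a joint): Angle of the turn-button (rad), anticlockwise from above. 0 (a stop): parked clear, pointing along the bed's +y, parallel to its long side; 1.6 (a stop): across the bed, pointing along its -x at the middle. Above 0.5 it is in the cover's way. Stays where it is left; pushing the post takes 1 to 2 N. Starts across the empty bed.
- cover_grip (a point): Centre of the light wooden bar on the cover: 16 mm thick along x, 70 along y, 44 high (14 to 58 mm above the cover's underside; this point is 36 mm above it). It stands on the middle of the plate, see cover.
- cover: Loose aluminium plate, 100 mm (x) by 160 (y), 14 thick, about 0.55 kg with its bar, lying flat on the counter; two through holes, diameter 17 mm, at y = +62 and -62 mm, x = 0. Origin at the centre of its underside, axes as cover_grip. Fits either way round (half a turn).
- mallet_head (a point): Bystander: centre of the head (60 x 85 x 50 mm) of a small boxwood mallet lying on the counter; its handle, 20 mm thick and 25 mm above the counter, reaches 150 mm from here along its own -x. Leave alone.
- bangle: Bystander: plain loose brass bangle, 72 mm outside diameter, 10 mm high, lying on the counter; origin at the centre of its underside. Leave alone.
Things that resemble listed ones, but are neither listed nor needed, are in the scene too. What is shaped like the part that bears bed_mid but purple is not meant.

How it is judged:
By the outcome, as a careful person would: the job done as asked, in the order asked, and still so for the second after the job is handed in, with the robot touching nothing.
It also fails if it takes over 70 s, if anything falls off the work surface, if the arm or the gripper's body presses on something with over 40 N, if the wrist force passes 120 N, or if a joint passes its speed limit or range.

## Working session

There is one attempt and no reset: what is moved stays moved. The work goes in short steps, Python scripts to look and compute and a tool call to move; the robot and the scene stay as the last step left them, time stands still between calls to the robot, and variables do not carry over. Pictures are saved under pics/ and viewed, at most 10 in all, crops included, and the job is handed in when it is done.

Besides the shell and the picture viewer there is one more tool, called after "Request:" by a JSON object that holds its "method" and its "body". step_arm: Moves the arm, as the interface text tells. Shift numbers are shares of 0.5 m and turn numbers shares of pi/2 rad, none past 1 either way. Its arguments: {"type":"object","properties":{"deltas":{"type":"array","items":{"type":"array","items":{"type":"number","minimum":-1,"maximum":1}}}},"required":["deltas"]}

```bash
mkdir -p pics; ls; cat > h.py <<'E'
import numpy as np,cv2
from plant import bot
def cap(n,fn):
    im,d=bot.capture(n); cv2.imwrite(f'pics/{fn}.png',im[:,:,::-1]); np.savez(f'pics/{fn}.npz',im=im,d=d); return im,d
def cam(n):
    p=bot.camera_params(n); f=240/np.tan(np.radians(p['fov_y']/2)); R=cv2.Rodrigues(np.array(p['rvec'],float))[0]; return f,p['cx'],p['cy'],R,np.array(p['tvec'],float)
def world(n,d):
    f,cx,cy,R,t=cam(n); v,u=np.mgrid[:480,:640]
    P=np.stack([(u-cx)/f*d,(v-cy)/f*d,d],-1); W=(P-t)@R; W[d==0]=np.nan; return W
def proj(n,X):
    f,cx,cy,R,t=cam(n); c=np.asarray(X,float)@R.T+t; return np.stack([c[...,0]/c[...,2]*f+cx,c[...,1]/c[...,2]*f+cy],-1)
E
python3 - <<'E'
from h import *
for n in('top','side'):
    cap(n,n+'0'); print(bot.camera_params(n))
o=bot.get_obs(); print(o['tool_pos'],o['tcp_rot'],o['time'],o['grip_width'])
E
```

```text
pics
{'fov_y': 44.762237540214336, 'cx': 320.05104957209994, 'cy': 248.95302714502094, 'rvec': array([ 2.16382992, -2.10261772,  0.21746179]), 'tvec': array([  58.15693119,  452.58548364, 1448.81626598])}
{'fov_y': 57.75735610227186, 'cx': 313.9932812104437, 'cy': 243.71902723866805, 'rvec': array([ 2.36513987, -0.14508175,  0.05138562]), 'tvec': array([-432.74439134,  166.64104157,  801.79772982])}
[167.88697818 497.10137987 237.13987706] [-3.14034728e+00 -1.56682918e-04  2.81583065e+00] 0.1 91.97305907528961
```

View pics/top0.png

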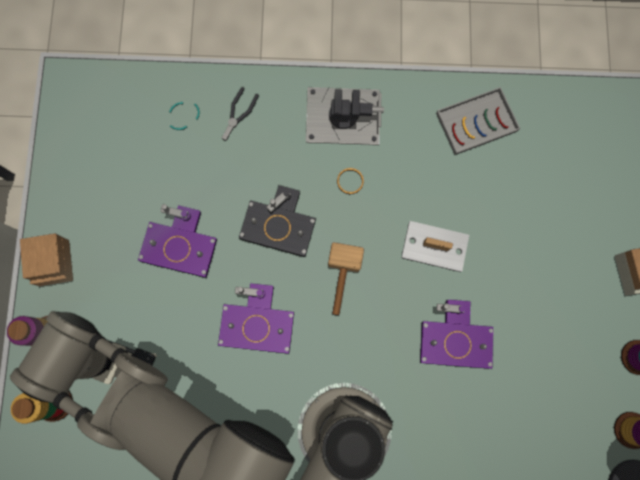

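View pics/side0.png

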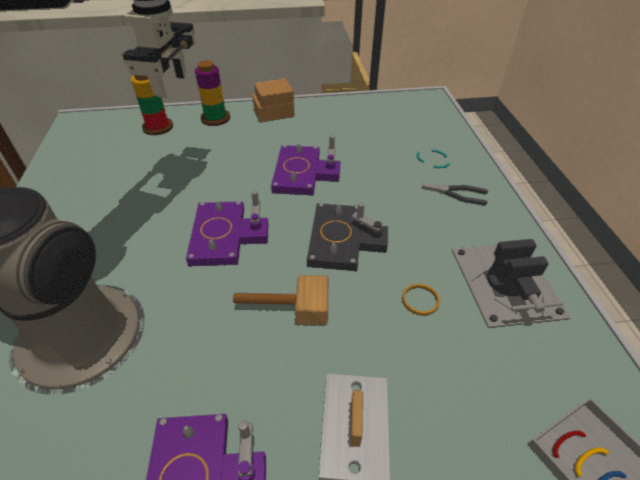

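The top view shows one dark bed at (278,228); the purple jigs at (177,248), (256,328) and (458,342) are look-alikes. The white plate with the bar at (436,245) is the only cover. The loose bangle is at (350,181) and the mallet at (346,257). Next I measure from both depth views.

```bash
python3 - <<'E'
from h import *
from h import cv2
for n in('top','side'):
    z=np.load(f'pics/{n}0.npz'); im,d=z['im'],z['d']; W=world(n,d)
    g=np.isfinite(W[...,2]); print(n,'table z',np.nanmedian(W[...,2]))
    if n=='top': 
        c=W[228,278]; k=W[245,436]; print('rough',c,k)
        C0=c.copy();K0=k.copy()
    def blob(C,r,lo,hi,name):
        m=g&(np.hypot(W[...,0]-C[0],W[...,1]-C[1])<r)&(W[...,2]>lo)&(W[...,2]<hi)
        P=W[m]
        if len(P)<5: print(name,'few');return
        rc=cv2.minAreaRect(P[:,:2].astype(np.float32)); print(name,len(P),'c',np.round(rc[0],1),'size',np.round(rc[1],1),'ang',round(rc[2],1),'z',np.round(np.percentile(P[:,2],[5,50,95]),1),'mean',P.mean(0).round(1))
    blob(C0,150,17,33,'bed');blob(C0,150,38,56,'arm+pins');blob(C0,150,58,95,'post')
    blob(K0,110,8,20,'plate');blob(K0,60,45,66,'bar')
im=np.load('pics/top0.npz')['im'][165:285,225:485]; im2=np.load('pics/side0.npz')['im'][185:285,290:410]
a=cv2.resize(im[:,:110],None,fx=4,fy=4,interpolation=2); b=cv2.resize(im2[:,:100],None,fx=4,fy=4,interpolation=2)
b=cv2.copyMakeBorder(b,0,480-400,0,0,0); cv2.imwrite('pics/crop.png',cv2.resize(np.hstack([a,b])[:,:,::-1],(800,457)))
E
```

```text
top table z 2.022697502128152
rough [505.96245524 181.60092524  23.91122609] [ 469.01448453 -225.29558601   47.13765499]
bed 2959 c [497.2 174.8] size [224.7 200.1] ang 32.0 z [21.  26.5 31.2] mean [515.5 179.7  26.3]
arm+pins 184 c [534.2 128.9] size [219.3 112.8] ang 69.9 z [40.3 51.  55.6] mean [549.2 171.5  49.5]
post 70 c [573.1 181.5] size [14.4 69.2] ang 45.1 z [58.2 66.8 91.1] mean [571.2 183.5  71.7]
plate 1883 c [ 469.3 -219.8] size [208.4 209.2] ang 64.4 z [ 9.  15.1 19.3] mean [ 473.1 -229.9   14.8]
bar 198 c [ 474.6 -230.9] size [69.2 17.4] ang 77.1 z [47.8 58.2 63.6] mean [ 473.4 -230.7   57.8]
side table z 1.0422257640126327
bed 3192 c [533.3 178.8] size [183.8 164.9] ang 76.2 z [22.9 25.8 27.9] mean [512.3 170.9  25.6]
arm+pins 326 c [528.9 129.6] size [218.5 112.5] ang 69.4 z [40.2 50.  54.5] mean [551.9 168.1  48.6]
post 104 c [574.4 180.6] size [14.7 56.6] ang 45.9 z [58.5 74.6 88.3] mean [561.6 190.1  74.2]
plate 5994 c [ 471.6 -228.2] size [162. 100.] ang 78.2 z [12.6 14.6 16.5] mean [ 469.4 -236.    14.6]
bar 538 c [ 471.1 -229.5] size [69.8 16. ] ang 77.6 z [51.5 58.2 60.1] mean [ 470.2 -232.5   57.6]
```

View pics/crop.png

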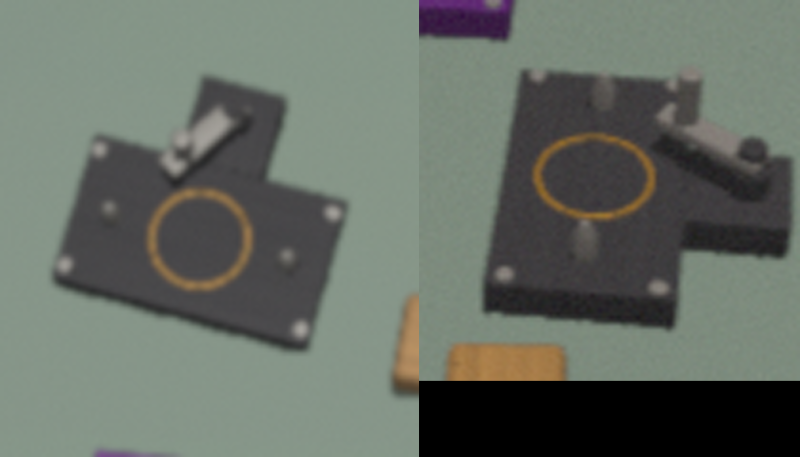

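The crop confirms a dark bed with two pins. Top-view pins are at about (253,220) and (301,233), the post top at (272,202) and the pivot at (289,195). I triangulate these.

```bash
python3 - <<'E'
from h import *
def Pm(n):
    f,cx,cy,R,t=cam(n); return np.array([[f,0,cx],[0,f,cy],[0,0,1]])@np.c_[R,t]
def s(x,y): return (x/3.81+225,y/3.81+165)
def q(x,y): return ((x-419)/3.81+290,y/3.81+185)
T=dict(pinL=(s(108,208),q(603,77)),pinR=(s(288,257),q(585,222)),post=(s(181,138),q(690,73)),pivot=(s(244,114),q(752,147)),cTL=(s(99,150),q(538,75)),cBR=(s(301,329),q(658,288)),cBL=(s(65,265),q(505,273)))
T['cTL']=(s(99,150),q(672,85)); T['cBR']=(s(301,329),q(505,273)); T['cTR']=(s(333,213),q(658,288)); T['cBL']=(s(65,265),q(538,75))
for k,(a,b) in T.items():
    X=cv2.triangulatePoints(Pm('top'),Pm('side'),np.array(a).reshape(2,1),np.array(b).reshape(2,1))[:,0]; X=X[:3]/X[3]
    print(k,X.round(1),(proj('top',X)-a).round(1))
# plane-depth rect of the bed from each view
for n in('top','side'):
    z=np.load(f'pics/{n}0.npz'); W=world(n,z['d']); im=z['im'].astype(int)
    m=(np.hypot(W[...,0]-505,W[...,1]-180)<140)&(W[...,2]>19)&(W[...,2]<31)&(im.max(-1)<80)&(im.max(-1)-im.min(-1)<25)
    m=cv2.morphologyEx(m.astype(np.uint8),cv2.MORPH_OPEN,np.ones((3,3)))>0
    P=W[m][:,:2]
    for y in np.radians(np.arange(-20,-6,2)):
        p=P@np.array([[np.cos(y),-np.sin(y)],[np.sin(y),np.cos(y)]]); l,h=np.percentile(p,[1,99],0); print(n,round(np.degrees(y)),(h-l).round(1),end=' | ')
    print()
E
```

```text
pinL [520.8 244.2  47.3] [-0.  0.]
pinR [490.3 122.   52.4] [-0.  -0.2]
post [560.  194.3  88.5] [ 0. -0.]
pivot [585.7 154.4  65.6] [ 0.  -0.6]
cTL [565.8 254.3  27.6] [-0.   0.1]
cBR [445.9 112.1  28.9] [-0.  -0.2]
cBL [485.3 273.4  27.6] [-0.  -0.2]
cTR [527.   92.8  27.2] [ 0. -0.]
top -20 [155.3 169.1] | top -18 [154.1 168.7] | top -16 [152.8 168.5] | top -14 [152.1 168.5] | top -12 [151.9 168.3] | top -10 [152.4 167.9] | top -8 [154.  167.3] | 
side -20 [160.6 173.5] | side -18 [159.4 172.9] | side -16 [158.5 172.4] | side -14 [158.  172.6] | side -12 [158.4 172.6] | side -10 [159.9 173.5] | side -8 [161.  173.6] |
```

```bash
cat >> h.py <<'E'
from scipy.spatial.transform import Rotation as Ro
def state():
    o=bot.get_obs(); return np.array(o['tool_pos']),o['tcp_rot'][2],o
def plan(wp,claw,p=None,yaw=None,vmax=45):
    """wp: list of (xyz, yaw_deg|None); prints rows"""
    s=state(); p=s[0] if p is None else np.array(p,float); yaw=s[1] if yaw is None else np.radians(yaw); rows=[]
    for x,yd in wp:
        x=np.array(x,float); y1=yaw if yd is None else np.radians(yd); dy=(y1-yaw+np.pi)%(2*np.pi)-np.pi
        n=int(max(np.ceil(np.linalg.norm(x-p)/vmax),np.ceil(abs(np.degrees(dy))/8),1)); st=(x-p)/n
        for _ in range(n):
            R=np.array([[np.cos(yaw),np.sin(yaw),0],[np.sin(yaw),-np.cos(yaw),0],[0,0,-1]])
            rows.append([claw]+list(np.round(R.T@st/500,4))+[round(-dy/n/(np.pi/2),4)]); yaw+=dy/n
        p=x
    for i in range(0,len(rows),8): print([[float(v) for v in r] for r in rows[i:i+8]])
def show():
    p,y,o=state(); print('t',round(o['time'],2),'p',p.round(1),'yaw',round(float(np.degrees(y)),1),'w',round(o['grip_width'],1),'F',np.round(o['contact_force'],1),'q',np.round(o['joint_positions'],2))
E
python3 - <<'E'
from h import *
plan([((560,194.5,160),105)],0.4,yaw=161.3,p=(168,497.4,237.7))
E
```

```text
[[0.4, -0.0781, -0.0269, 0.0129, 0.0521], [0.4, -0.08, -0.0204, 0.0129, 0.0521], [0.4, -0.0814, -0.0138, 0.0129, 0.0521], [0.4, -0.0823, -0.0071, 0.0129, 0.0521], [0.4, -0.0826, -0.0003, 0.0129, 0.0521], [0.4, -0.0823, 0.0064, 0.0129, 0.0521], [0.4, -0.0815, 0.0131, 0.0129, 0.0521], [0.4, -0.0802, 0.0198, 0.0129, 0.0521]]
[[0.4, -0.0783, 0.0263, 0.0129, 0.0521], [0.4, -0.0759, 0.0326, 0.0129, 0.0521], [0.4, -0.073, 0.0387, 0.0129, 0.0521], [0.4, -0.0695, 0.0445, 0.0129, 0.0521]]
```

Request:
{"method": "step_arm", "body": {"deltas": [[0.4, -0.078, -0.027, 0.013, 0.052], [0.4, -0.08, -0.02, 0.013, 0.052], [0.4, -0.081, -0.014, 0.013, 0.052], [0.4, -0.082, -0.007, 0.013, 0.052], [0.4, -0.083, 0, 0.013, 0.052], [0.4, -0.082, 0.006, 0.013, 0.052], [0.4, -0.082, 0.013, 0.013, 0.052], [0.4, -0.08, 0.02, 0.013, 0.052]]}}

```text
time: 0.9
tool_pos: [430.5, 294.6, 185.2]
tcp_rot: [-3.141, -0.0, 2.159]
contact_force: [0.3, 0.4, -0.4]
grip_width: 37.1
finger_force: 0.0
```

Request:
{"method": "step_arm", "body": {"deltas": [[0.4, -0.078, 0.026, 0.013, 0.052], [0.4, -0.076, 0.033, 0.013, 0.052], [0.4, -0.073, 0.039, 0.013, 0.052], [0.4, -0.07, 0.044, 0.013, 0.052], [0.4, 0, 0, 0, 0], [0.4, 0, 0, 0, 0]]}}

```text
time: 1.5
tool_pos: [560.3, 194.4, 158.8]
tcp_rot: [-3.14, -0.0, 1.834]
contact_force: [-0.4, 0.0, -0.1]
grip_width: 37.0
finger_force: 0.0
```

```bash
python3 - <<'E'
from h import *
show(); plan([((560,194.5,125),105),((560,194.5,69),105)],0.4,vmax=25)
im,d=cap('side','s1'); u=proj('side',[[560,194.3,88]]); print(u)
E
```

```text
t 1.5 p [560.3 194.4 158.8] yaw 105.1 w 37.0 F [-0.4  0.  -0.1] q [ 0.2   0.54  1.44  0.    1.17 -0.06]
[[0.4, 0.0002, -0.0003, 0.0338, 0.0006], [0.4, 0.0002, -0.0003, 0.0338, 0.0006], [0.4, 0.0, 0.0, 0.0373, -0.0], [0.4, 0.0, 0.0, 0.0373, -0.0], [0.4, 0.0, 0.0, 0.0373, -0.0]]
[[361.0992966  204.34264085]]
```

View pics/s1.png

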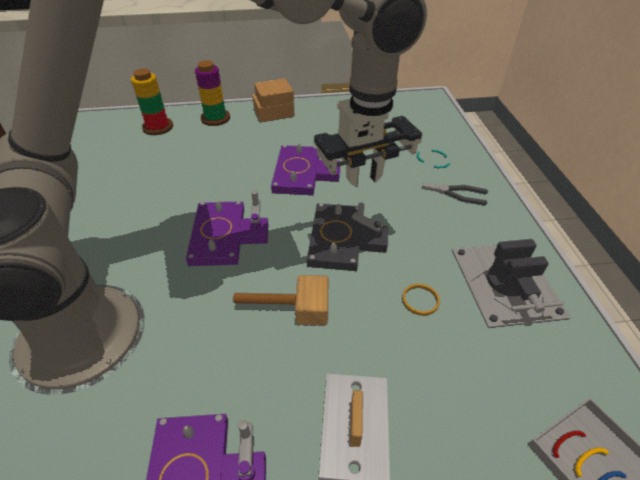

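Request:
{"method": "step_arm", "body": {"deltas": [[0.4, 0, 0, 0.034, 0], [0.4, 0, 0, 0.034, 0], [0.4, 0, 0, 0.037, 0], [0.4, 0, 0, 0.037, 0], [0.4, 0, 0, 0.037, 0], [0.4, 0, 0, 0, 0]]}}

```text
time: 2.15
tool_pos: [557.8, 196.1, 68.3]
tcp_rot: [-3.137, -0.001, 1.838]
contact_force: [-0.2, 0.3, 0.6]
grip_width: 36.5
finger_force: 0.0
```

```bash
python3 - <<'E'
from h import *
show(); plan([((569,200,69),105),((583.4,206.2,69),105),((596.1,210,69),105),((609.1,209.9,69),105)],0.4,vmax=8)
E
```

```text
t 2.15 p [557.8 196.1  68.3] yaw 105.3 w 36.5 F [-0.2  0.3  0.6] q [ 0.21  0.64  1.54  0.    0.97 -0.06]
[[0.4, 0.0008, 0.0118, -0.0007, 0.0018], [0.4, 0.0009, 0.0118, -0.0007, 0.0018], [0.4, 0.0023, 0.0155, 0.0, -0.0], [0.4, 0.0023, 0.0155, 0.0, -0.0], [0.4, 0.0004, 0.0133, 0.0, -0.0], [0.4, 0.0004, 0.0133, 0.0, -0.0], [0.4, -0.0035, 0.0125, 0.0, -0.0], [0.4, -0.0035, 0.0125, 0.0, -0.0]]
```

Request:
{"method": "step_arm", "body": {"deltas": [[0.4, 0.001, 0.011, 0, 0], [0.4, 0.001, 0.011, 0, 0], [0.4, 0.002, 0.0155, 0, 0], [0.4, 0.002, 0.0155, 0, 0], [0.4, 0, 0.0133, 0, 0], [0.4, 0, 0.0133, 0, 0], [0.4, -0.0035, 0.0125, 0, 0], [0.4, -0.0035, 0.0125, 0, 0]]}}

```text
time: 2.95
tool_pos: [611.8, 208.2, 70.3]
tcp_rot: [3.141, 0.0, 1.836]
contact_force: [-1.5, 0.9, -0.5]
grip_width: 36.8
finger_force: 1.0
```

Request:
{"method": "step_arm", "body": {"deltas": [[0.4, 0, 0, 0, 0], [0.4, 0, 0, 0, 0]]}}

```text
time: 3.15
tool_pos: [611.7, 208.0, 70.3]
tcp_rot: [3.14, 0.0, 1.835]
contact_force: [-0.6, -0.2, -0.1]
grip_width: 36.7
finger_force: 0.0
```

```bash
python3 - <<'E'
from h import *
show()
E
```

```text
t 3.15 p [611.7 208.   70.3] yaw 105.2 w 36.7 F [-0.6 -0.2 -0.1] q [ 0.21  0.72  1.36 -0.    1.06 -0.05]
```

```bash
python3 - <<'E'
from h import *
p=(611,209,69.5)
plan([((606,207.5,69.5),105),((606,207.5,170),105)],0.4,p=p,yaw=105.1,vmax=40)
print(); plan([((472,-230,150),77.5)],0.6,p=(606,207.5,170),yaw=105.1,vmax=42)
E
```

```text
[[0.4, -0.0003, -0.0104, 0.0, 0.0011], [0.4, 0.0, 0.0, -0.067, -0.0], [0.4, 0.0, 0.0, -0.067, -0.0], [0.4, 0.0, 0.0, -0.067, -0.0]]

[[0.6, -0.0705, -0.0442, 0.0036, 0.0279], [0.6, -0.0723, -0.0411, 0.0036, 0.0279], [0.6, -0.0741, -0.0379, 0.0036, 0.0279], [0.6, -0.0756, -0.0346, 0.0036, 0.0279], [0.6, -0.0771, -0.0313, 0.0036, 0.0279], [0.6, -0.0784, -0.0279, 0.0036, 0.0279], [0.6, -0.0795, -0.0244, 0.0036, 0.0279], [0.6, -0.0805, -0.0209, 0.0036, 0.0279]]
[[0.6, -0.0814, -0.0174, 0.0036, 0.0279], [0.6, -0.082, -0.0138, 0.0036, 0.0279], [0.6, -0.0826, -0.0102, 0.0036, 0.0279]]
```

Request:
{"method": "step_arm", "body": {"deltas": [[0.4, 0, -0.01, 0, 0], [0.4, 0, 0, -0.067, 0], [0.4, 0, 0, -0.067, 0], [0.4, 0, 0, -0.067, 0]]}}

```text
time: 3.55
tool_pos: [605.7, 206.8, 171.9]
tcp_rot: [-3.141, 0.0, 1.836]
contact_force: [0.4, 0.5, 0.9]
grip_width: 36.7
finger_force: 0.0
```

Request:
{"method": "step_arm", "body": {"deltas": [[0.6, -0.07, -0.044, 0.0036, 0.028], [0.6, -0.072, -0.041, 0.0036, 0.028], [0.6, -0.074, -0.038, 0.0036, 0.028], [0.6, -0.0756, -0.0346, 0.0036, 0.028], [0.6, -0.077, -0.031, 0.0036, 0.028], [0.6, -0.078, -0.028, 0.0036, 0.028], [0.6, -0.0795, -0.0244, 0.0036, 0.028], [0.6, -0.0805, -0.021, 0.0036, 0.028]]}}

```text
time: 4.35
tool_pos: [508.0, -111.9, 156.6]
tcp_rot: [3.141, 0.0, 1.482]
contact_force: [0.4, -0.8, 0.2]
grip_width: 55.2
finger_force: 0.0
```

Request:
{"method": "step_arm", "body": {"deltas": [[0.6, -0.081, -0.0174, 0.0036, 0.028], [0.6, -0.082, -0.014, 0.0036, 0.028], [0.6, -0.083, -0.01, 0.0036, 0.028], [0.6, 0, 0, 0, 0], [0.6, 0, 0, 0, 0]]}}

```text
time: 4.85
tool_pos: [471.8, -230.3, 150.9]
tcp_rot: [3.142, -0.0, 1.35]
contact_force: [-0.1, 0.2, -0.6]
grip_width: 55.0
finger_force: 0.0
```

```bash
python3 - <<'E'
from h import *
show(); plan([((472,-230,75),77.5),((472,-230,32),77.5)],0.6,vmax=30)
im,d=cap('side','s2'); im2,_=cap('top','t2')
a=cv2.resize(im[180:480,250:450],(400,600)); b=cv2.resize(im2[150:300,210:310],(400,600)); cv2.imwrite('pics/c2.png',np.hstack([a,b])[:,:,::-1])
E
```

```text
t 4.85 p [ 471.8 -230.3  150.9] yaw 77.3 w 55.0 F [-0.1  0.2 -0.6] q [-0.6   0.43  1.65  0.    1.06 -0.38]
[[0.6, 0.0002, 0.0001, 0.0506, -0.0006], [0.6, 0.0002, 0.0001, 0.0506, -0.0006], [0.6, 0.0002, 0.0001, 0.0506, -0.0006], [0.6, 0.0, 0.0, 0.043, 0.0], [0.6, 0.0, 0.0, 0.043, 0.0]]
```

View pics/c2.png

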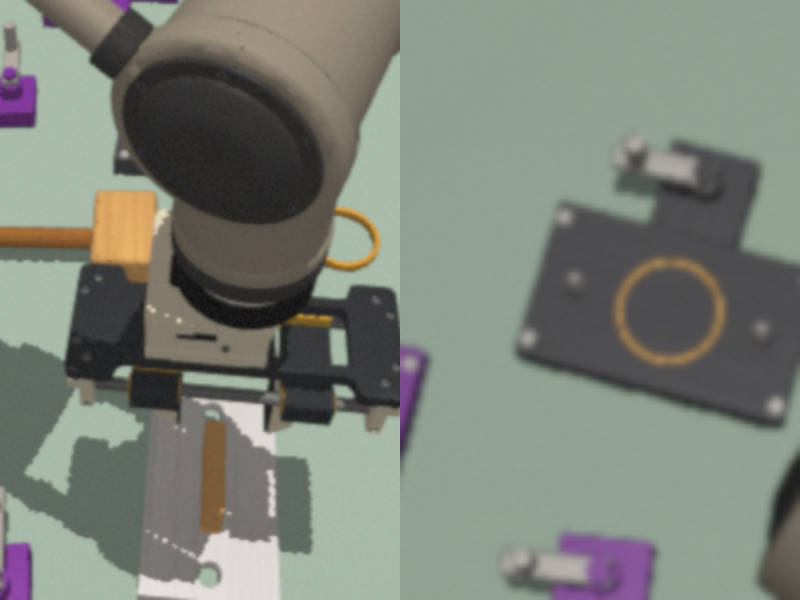

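The turn-button is now parked parallel to the long side (crop 630,155 to 705,180), and the gripper is over the bar. I go down and grip.

Request:
{"method": "step_arm", "body": {"deltas": [[0.6, 0, 0, 0.05, 0], [0.6, 0, 0, 0.05, 0], [0.6, 0, 0, 0.05, 0], [0.6, 0, 0, 0.043, 0], [0.6, 0, 0, 0.043, 0], [0.6, 0, 0, 0, 0]]}}

```text
time: 5.55
tool_pos: [471.3, -227.3, 30.7]
tcp_rot: [-3.137, -0.002, 1.354]
contact_force: [0.3, 0.3, -0.2]
grip_width: 55.2
finger_force: 0.0
```

Request:
{"method": "step_arm", "body": {"deltas": [[0, 0, 0, 0, 0], [0, 0, 0, 0, 0], [0, 0, 0, 0, 0], [0, 0, 0, 0, 0], [0, 0, 0, 0, 0], [0, 0, 0, 0, 0]]}}

```text
time: 6.15
tool_pos: [472.6, -230.0, 33.3]
tcp_rot: [3.141, 0.0, 1.352]
contact_force: [1.0, 0.5, 2.5]
grip_width: 15.9
finger_force: 29.9
```

Request:
{"method": "step_arm", "body": {"deltas": [[0, 0, 0, -0.02, 0], [0, 0, 0, -0.04, 0], [0, 0, 0, -0.05, 0], [0, 0, 0, -0.05, 0], [0, 0, 0, -0.04, 0], [0, 0, 0, 0, 0], [0, 0, 0, 0, 0], [0, 0, 0, 0, 0]]}}

```text
time: 6.95
tool_pos: [471.5, -229.2, 131.5]
tcp_rot: [-3.139, -0.001, 1.352]
contact_force: [-1.1, -0.3, -4.7]
grip_width: 15.8
finger_force: 30.0
```

```bash
python3 - <<'E'
from h import *
show(); im,d=cap('side','s3'); im2,d2=cap('top','t3')
p,yaw,o=state()
for n,dd in(('side',d),('top',d2)):
    W=world(n,dd); zu=p[2]-33.0
    m=(np.hypot(W[...,0]-p[0],W[...,1]-p[1])<115)&(W[...,2]>zu+14-6)&(W[...,2]<zu+14+6)
    m=cv2.morphologyEx(m.astype(np.uint8),cv2.MORPH_OPEN,np.ones((3,3)))>0
    P=W[m]; rc=cv2.minAreaRect(P[:,:2].astype(np.float32)); print(n,len(P),rc,np.percentile(P[:,2],[5,50,95]))
uv=proj('side',p-[0,0,20]); print(uv)
c=im[260:480,240:480]; cv2.imwrite('pics/c3.png',cv2.resize(c,None,fx=2.5,fy=2.5)[:,:,::-1])
E
```

```text
t 6.95 p [ 471.5 -229.2  131.5] yaw 77.4 w 15.8 F [-1.1 -0.3 -4.7] q [-0.6   0.45  1.67  0.    1.02 -0.38]
side 4337 ((464.97637939453125, -253.047119140625), (110.25436401367188, 100.23384094238281), 77.456787109375) [110.75901086 112.64669141 114.3176789 ]
top 455 ((485.454833984375, -176.16883850097656), (49.322059631347656, 101.14979553222656), 77.66795349121094) [109.44792948 113.99761752 117.67839889]
[359.25938627 395.4424881 ]
```

View pics/c3.png

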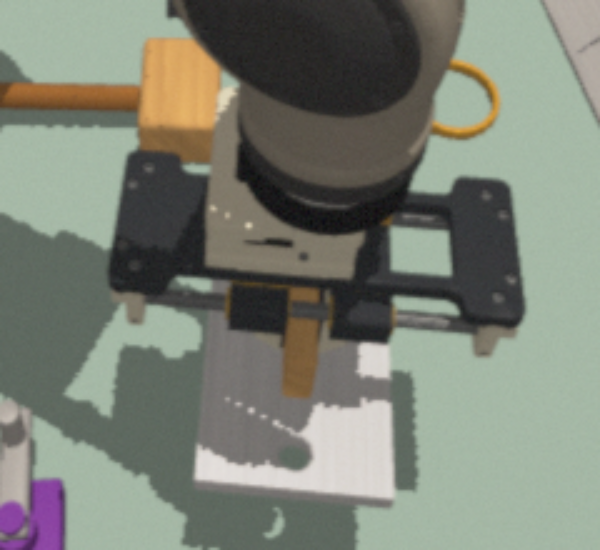

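The cover hangs level and square in the grip: plate end at crop (195–390,490), hole at (293,455). I refine the bed centre per camera from the four corner screws.

```bash
python3 - <<'E'
from h import *
from scipy.optimize import least_squares
def back(n,uv,z):
    f,cx,cy,R,t=cam(n); r=np.array([(uv[0]-cx)/f,(uv[1]-cy)/f,1])@R; o=-R.T@t; return o+r*(z-o[2])/r[2]
C=dict(TL=(565.8,254.3),TR=(527,92.8),BL=(485.3,273.4),BR=(445.9,112.1))
for n,fs in(('top',('top0','t2')),('side',('side0',))):
  for fn in fs:
    g=np.load(f'pics/{fn}.npz')['im'].astype(float).mean(-1); S={}
    for k,c in C.items():
        u=proj(n,[*c,25]).round().astype(int); r=4
        w=g[u[1]-r:u[1]+r+1,u[0]-r:u[0]+r+1]; m=np.clip(w-(w.min()+0.5*(w.max()-w.min())),0,None)
        v,x=np.mgrid[-r:r+1,-r:r+1]; S[k]=back(n,(u[0]+(m*x).sum()/m.sum(),u[1]+(m*v).sum()/m.sum()),26)
    S={k:v[:2] for k,v in S.items()}; c=np.mean(list(S.values()),0)
    dy=(S['TL']+S['BL']-S['TR']-S['BR']); dx=S['TL']+S['TR']-S['BL']-S['BR']
    print(fn,'c',c.round(1),'yaw',np.degrees(np.arctan2(-dy[0],dy[1])).round(2),np.degrees(np.arctan2(dx[1],dx[0])).round(2),'L',np.linalg.norm(dy)/2,np.linalg.norm(dx)/2)
E
```

```text
top0 c [507.  184.4] yaw -13.89 -13.05 L 175.30385079189577 83.92406541947226
t2 c [507.1 184.3] yaw -13.86 -13.04 L 175.3101121254048 83.9240883415485
side0 c [506.9 189.2] yaw -13.82 -13.34 L 172.25084771935167 83.47120777640522
```

```bash
python3 - <<'E'
from h import *
def back(n,uv,z):
    f,cx,cy,R,t=cam(n); r=np.array([(uv[0]-cx)/f,(uv[1]-cy)/f,1])@R; o=-R.T@t; return o+r*(z-o[2])/r[2]
C=dict(TL=(565.8,254.3),TR=(527,92.8),BL=(485.3,273.4),BR=(445.9,112.1))
for n,fs in(('top',('top0','t2')),('side',('side0',))):
  for fn in fs:
    g=np.load(f'pics/{fn}.npz')['im'].astype(float); print(g[300,150] if n=='top' else g[330,400]); S={}
    w=g[...,0]-0.25*np.clip(g[...,1]-g[...,0],0,99)
    tab=g[...,1]-g[...,0]>7
    for k,c in C.items():
        u=proj(n,[*c,26]).round().astype(int); r=4 
        sl=np.s_[u[1]-r:u[1]+r+1,u[0]-r:u[0]+r+1]
        m=np.where(tab[sl],0,np.clip(g[sl][...,0]-90,0,None)); v,x=np.mgrid[-r:r+1,-r:r+1]; m[np.hypot(v,x)>(3.3 if n=='top' else 6)]=0
        d=((m*x).sum()/m.sum(),(m*v).sum()/m.sum()); S[k]=back(n,u+np.array(d),26)[:2]; print(k,u,np.round(d,2),m.max())
    c=np.mean(list(S.values()),0)
    dy=(S['TL']+S['BL']-S['TR']-S['BR']); dx=S['TL']+S['TR']-S['BL']-S['BR']
    print(fn,'c',c.round(1),'yaw',np.degrees(np.arctan2(-dy[0],dy[1])).round(2),np.degrees(np.arctan2(dx[1],dx[0])).round(2),'L',np.linalg.norm(dy)/2,np.linalg.norm(dx)/2)
E
```

```text
[132. 148. 134.]
TL [251 205] [-0.48 -1.26] 59.0
TR [312 221] [ 0.04 -0.58] 66.0
BL [242 235] [-0.73 -0.98] 63.0
BR [304 251] [-0.47  0.03] 71.0
top0 c [507.5 184.6] yaw -13.75 -13.59 L 166.9767102808278 83.97755616921333
[144. 161. 146.]
TL [251 205] [-0.44 -1.18] 72.0
TR [312 221] [ 0.06 -0.6 ] 79.0
BL [242 235] [-0.59 -0.96] 76.0
BR [304 251] [-0.47  0.  ] 85.0
t2 c [507.5 184.5] yaw -13.71 -13.55 L 166.72472490698456 83.87711013195155
[126. 141. 125.]
TL [357 208] [ 1.1  -2.14] 42.0
TR [353 261] [-0.5  -0.98] 43.0
BL [321 205] [-0.23 -1.12] 42.0
BR [312 258] [-0.05 -1.61] 43.0
side0 c [507.3 187.6] yaw -14.28 -12.99 L 169.09272867773765 85.2820924049105
```

```bash
python3 - <<'E'
from h import *
plan([((507.3,184.8,131),76.3)],0,p=(472,-230,131),yaw=77.4,vmax=35)
E
```

```text
[[0.0, 0.0688, -0.0093, 0.0, 0.001], [0.0, 0.0687, -0.0094, 0.0, 0.001], [0.0, 0.0687, -0.0096, 0.0, 0.001], [0.0, 0.0687, -0.0097, 0.0, 0.001], [0.0, 0.0687, -0.0098, 0.0, 0.001], [0.0, 0.0687, -0.0099, 0.0, 0.001], [0.0, 0.0687, -0.01, 0.0, 0.001], [0.0, 0.0686, -0.0101, 0.0, 0.001]]
[[0.0, 0.0686, -0.0102, 0.0, 0.001], [0.0, 0.0686, -0.0103, 0.0, 0.001], [0.0, 0.0686, -0.0104, 0.0, 0.001], [0.0, 0.0686, -0.0105, 0.0, 0.001]]
```

Request:
{"method": "step_arm", "body": {"deltas": [[0, 0.0688, -0.0093, 0, 0.001], [0, 0.0687, -0.0094, 0, 0.001], [0, 0.0687, -0.0096, 0, 0.001], [0, 0.0687, -0.0097, 0, 0.001], [0, 0.0687, -0.0098, 0, 0.001], [0, 0.0687, -0.0099, 0, 0.001], [0, 0.0687, -0.01, 0, 0.001], [0, 0.0686, -0.01, 0, 0.001]]}}

```text
time: 7.85
tool_pos: [495.3, 48.2, 132.1]
tcp_rot: [-3.14, 0.0, 1.339]
contact_force: [0.5, 0.1, -4.8]
grip_width: 15.7
finger_force: 30.0
```

Request:
{"method": "step_arm", "body": {"deltas": [[0, 0.0686, -0.01, 0, 0.001], [0, 0.0686, -0.01, 0, 0.001], [0, 0.0686, -0.01, 0, 0.001], [0, 0.0686, -0.01, 0, 0.001], [0, 0, 0, 0.02, 0], [0, 0, 0, 0.02, 0], [0, 0, 0, 0, 0], [0, 0, 0, 0, 0]]}}

```text
time: 8.65
tool_pos: [507.7, 183.7, 112.3]
tcp_rot: [-3.14, 0.001, 1.332]
contact_force: [-0.2, -0.2, -3.9]
grip_width: 15.6
finger_force: 30.0
```

```bash
python3 - <<'E'
from h import *
show(); 
im,d=cap('side','s4'); im2,d2=cap('top','t4'); show()
p,yaw,o=state(); print(o['tcp_rot'])
for n,dd in(('side',d),('top',d2)):
    W=world(n,dd); zu=p[2]-33.0
    m=(np.hypot(W[...,0]-p[0],W[...,1]-p[1])<115)&(W[...,2]>zu+14-6)&(W[...,2]<zu+14+6)
    m=cv2.morphologyEx(m.astype(np.uint8),cv2.MORPH_OPEN,np.ones((3,3)))>0
    P=W[m]; rc=cv2.minAreaRect(P[:,:2].astype(np.float32)); print(n,len(P),rc,np.percentile(P[:,2],[5,50,95]))
a=cv2.resize(im[130:290,270:430],(400,400),interpolation=2); b=cv2.resize(im2[160:280,220:340],(400,400),interpolation=2)
cv2.imwrite('pics/c4.png',np.hstack([a,b])[:,:,::-1])
E
```

```text
t 8.65 p [507.7 183.7 112.3] yaw 76.3 w 15.6 F [-0.2 -0.2 -3.9] q [ 0.21  0.5   1.65 -0.    0.99  0.44]
t 8.75 p [508.4 184.  113.1] yaw 76.3 w 15.9 F [-0.4  0.4 -4.4] q [0.21 0.5  1.65 0.   0.99 0.44]
[ 3.14136163e+00 -1.10250082e-04  1.33152634e+00]
side 1756 ((506.106689453125, 182.26235961914062), (159.02761840820312, 99.96832275390625), 76.31130981445312) [91.60194994 93.63965482 95.48849432]
top 42 ((533.6051635742188, 172.84036254882812), (152.70489501953125, 16.782852172851562), 88.0184555053711) [92.31491249 95.43411704 98.8632078 ]
```

View pics/c4.png

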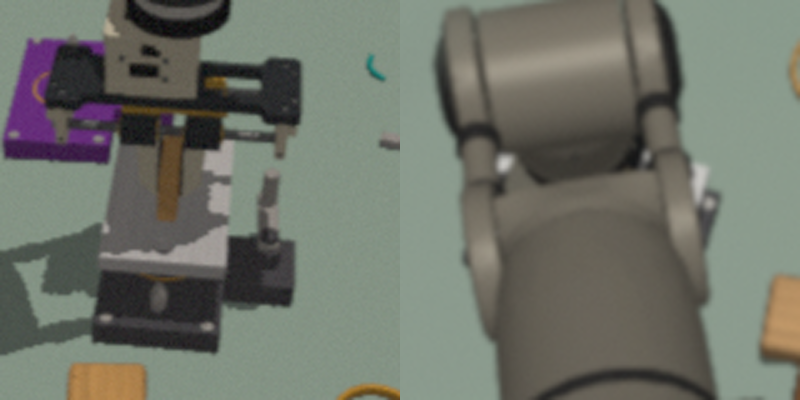

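```bash
python3 - <<'E'
from h import *
def rect(n,fn,c,yaw,z,name,e):
    W=world(n,np.load(f'pics/{fn}.npz')['d']); y=np.radians(yaw); Rm=np.array([[np.cos(y),-np.sin(y)],[np.sin(y),np.cos(y)]])
    q=(W[...,:2]-np.array(c))@Rm; m=(np.abs(W[...,2]-z)<5)&(np.abs(q)<115).all(-1)
    m=cv2.morphologyEx(m.astype(np.uint8),cv2.MORPH_OPEN,np.ones((3,3)))>0
    Q=q[m]
    def edge(v,sl,lo,hi):  # per-bin extremes, median
        a=[];b=[]
        for s in np.arange(lo,hi,4):
            k=v[(sl>=s)&(sl<s+4)]
            if len(k)>8: a.append(k.min());b.append(k.max())
        return np.round([np.median(a),np.median(b)],1)
    ey=edge(Q[:,1],Q[:,0],*e[0]); ex=edge(Q[:,0],Q[:,1],*e[1]); cc=np.array([ex.mean(),ey.mean()])
    print(name,'ex',ex,'ey',ey,'centre',(Rm@cc+c).round(1),'zmed',np.median(W[...,2][m]).round(1))
for f in('side0',): rect('side',f,(507,185),-13.7,25,f+' bed',((-46,0),(-82,-45)))
rect('top','t2',(507,185),-13.7,25,'t2 bed',((-46,-5),(-82,-45)))
rect('side','s4',(507,185),-13.7,93.6,'s4 cover',((15,46),(-76,-45)))
rect('side','side0',(472,-230),-12.5,14,'side0 cover',((15,46),(-76,-45)))
rect('top','top0',(472,-230),-12.5,14,'top0 cover',((15,46),(-76,-45)))
E
```

```text
side0 bed ex [-53.8  49.1] ey [-90.   87.1] centre [504.4 184.1] zmed 25.8
t2 bed ex [-36.5  52.4] ey [-90.5  83.4] centre [513.9 179.7] zmed 26.2
s4 cover ex [-49.5  48.6] ey [-80.4  62.2] centre [504.4 176.3] zmed 93.6
side0 cover ex [-49.6  49.1] ey [-75.1  81. ] centre [ 472.4 -227.1] zmed 14.6
top0 cover ex [-38.5  41.5] ey [-67.8  69.5] centre [ 473.6 -229.5] zmed 15.3
```

Request:
{"method": "step_arm", "body": {"deltas": [[0, 0, 0, 0.018, 0], [0, 0, 0, 0.018, 0], [0, 0, 0, 0.018, 0], [0, 0, 0, 0.006, 0], [0, 0, 0, 0.004, 0], [0, 0, 0, 0, 0]]}}

```text
time: 9.35
tool_pos: [508.0, 184.9, 80.7]
tcp_rot: [-3.141, 0.0, 1.333]
contact_force: [0.6, -0.3, -4.5]
grip_width: 16.3
finger_force: 30.0
```

Request:
{"method": "step_arm", "body": {"deltas": [[0, 0, 0, 0.003, 0], [0, 0, 0, 0.003, 0], [0, 0, 0, 0, 0]]}}

```text
time: 9.65
tool_pos: [508.0, 184.9, 77.9]
tcp_rot: [-3.142, -0.0, 1.333]
contact_force: [-0.9, 0.2, -4.5]
grip_width: 16.2
finger_force: 30.0
```

Request:
{"method": "step_arm", "body": {"deltas": [[0, 0, 0, 0.003, 0], [0, 0, 0, 0.003, 0], [0, 0, 0, 0, 0]]}}

```text
time: 9.95
tool_pos: [507.9, 184.8, 74.7]
tcp_rot: [-3.141, 0.0, 1.333]
contact_force: [-0.4, 0.5, -4.0]
grip_width: 15.4
finger_force: 30.0
```

Request:
{"method": "step_arm", "body": {"deltas": [[0, 0, 0, 0.002, 0], [0, 0, 0, 0.002, 0], [0, 0, 0, 0, 0]]}}

```text
time: 10.25
tool_pos: [507.9, 184.8, 72.8]
tcp_rot: [-3.141, 0.0, 1.333]
contact_force: [-0.5, -0.4, -4.3]
grip_width: 15.6
finger_force: 30.0
```

Request:
{"method": "step_arm", "body": {"deltas": [[0, 0, 0, 0.002, 0], [0, 0, 0, 0.002, 0], [0, 0, 0, 0, 0]]}}

```text
time: 10.55
tool_pos: [507.6, 184.8, 70.7]
tcp_rot: [-3.141, 0.0, 1.333]
contact_force: [-1.9, 0.3, -4.1]
grip_width: 16.0
finger_force: 30.0
```

Request:
{"method": "step_arm", "body": {"deltas": [[0, 0, -0.0024, 0, 0], [0, 0, 0, 0.002, 0], [0, 0, 0, 0.002, 0], [0, 0, 0, 0, 0]]}}

```text
time: 10.95
tool_pos: [507.0, 185.1, 68.8]
tcp_rot: [3.141, -0.0, 1.333]
contact_force: [-0.0, 0.1, -4.7]
grip_width: 15.6
finger_force: 30.0
```

Request:
{"method": "step_arm", "body": {"deltas": [[0, 0, 0, 0.002, 0], [0, 0, 0, 0.002, 0], [0, 0, 0, 0, 0]]}}

```text
time: 11.25
tool_pos: [506.8, 185.1, 66.8]
tcp_rot: [-3.141, 0.0, 1.333]
contact_force: [-0.4, -0.1, -4.5]
grip_width: 15.8
finger_force: 30.0
```

Past the taper and running free. I keep lowering.

Request:
{"method": "step_arm", "body": {"deltas": [[0, 0, 0, 0.002, 0], [0, 0, 0, 0.002, 0], [0, 0, 0, 0.002, 0], [0, 0, 0, 0.002, 0], [0, 0, 0, 0, 0]]}}

```text
time: 11.75
tool_pos: [506.8, 185.1, 62.8]
tcp_rot: [-3.141, 0.0, 1.333]
contact_force: [0.3, -0.5, -4.2]
grip_width: 15.6
finger_force: 30.0
```

Request:
{"method": "step_arm", "body": {"deltas": [[0, 0, 0, 0.002, 0], [0, 0, 0, 0.002, 0], [0, 0, 0, 0.002, 0], [0, 0, 0, 0, 0]]}}

```text
time: 12.15
tool_pos: [506.8, 185.1, 59.8]
tcp_rot: [-3.141, 0.0, 1.333]
contact_force: [0.1, 0.1, -4.4]
grip_width: 16.1
finger_force: 30.0
```

Request:
{"method": "step_arm", "body": {"deltas": [[0, 0, 0, 0.002, 0], [0, 0, 0, 0, 0]]}}

```text
time: 12.35
tool_pos: [506.8, 185.1, 58.8]
tcp_rot: [-3.141, -0.0, 1.333]
contact_force: [-0.4, 0.6, -4.2]
grip_width: 15.9
finger_force: 30.0
```

Request:
{"method": "step_arm", "body": {"deltas": [[0, 0, 0, 0.002, 0], [0, 0, 0, 0, 0]]}}

```text
time: 12.55
tool_pos: [507.0, 185.2, 58.3]
tcp_rot: [3.141, -0.0, 1.333]
contact_force: [-1.5, -0.5, 0.5]
grip_width: 15.9
finger_force: 30.0
```

Request:
{"method": "step_arm", "body": {"deltas": [[0, 0, 0, 0.001, 0], [0, 0, 0, 0, 0]]}}

```text
time: 12.75
tool_pos: [507.0, 185.2, 58.3]
tcp_rot: [3.141, -0.0, 1.333]
contact_force: [-3.0, -1.5, 5.2]
grip_width: 15.7
finger_force: 30.0
```

Request:
{"method": "step_arm", "body": {"deltas": [[0.3, 0, 0, 0, 0], [0.3, 0, 0, 0, 0], [0.3, 0, 0, 0, 0], [0.3, 0, 0, 0, 0], [0.3, 0, 0, -0.01, 0], [0.3, 0, 0, -0.03, 0], [0.3, 0, 0, -0.06, 0], [0.3, 0, 0, -0.08, 0]]}}

```text
time: 13.55
tool_pos: [505.8, 184.9, 147.3]
tcp_rot: [-3.138, 0.001, 1.333]
contact_force: [0.9, 0.9, -0.6]
grip_width: 28.0
finger_force: 0.0
```

```bash
python3 - <<'E'
from h import *
show()
th=np.radians(-13.6); ex=np.array([np.cos(th),np.sin(th)]); ey=np.array([-ex[1],ex[0]])
B=np.array([506.6,184.8]); piv=B+88*ex
post=lambda a: piv+45*(np.cos(a)*ey-np.sin(a)*ex)
print('piv',piv,[post(a).round(1) for a in(0,.09,.8,1.6)])
E
```

```text
t 13.55 p [505.8 184.9 147.3] yaw 76.4 w 28.0 F [ 0.9  0.9 -0.6] q [0.21 0.46 1.61 0.   1.07 0.45]
piv [592.13256805 164.10749405] [array([602.7, 207.8]), array([598.7, 208.6]), array([568.1, 202.2]), array([548.1, 173.4])]
```

```bash
python3 - <<'E'
from h import *
th=np.radians(-13.6); ex=np.array([np.cos(th),np.sin(th)]); ey=np.array([-ex[1],ex[0]])
piv=np.array([506.6,184.8])+88*ex
def tool(a,l): 
    return tuple(piv+45*(np.cos(a)*ey-np.sin(a)*ex)+l*(-np.sin(a)*ey-np.cos(a)*ex))+(69,)
plan([((600,208,150),76.4),((600,208,69),76.4)],0.4,p=(506.6,184.8,148),yaw=76.4,vmax=32)
print()
wp=[(tool(a,l),76.4+np.degrees(a)) for a,l in [(.06,6),(.1,11.4)]+[(a,11.4) for a in np.arange(.22,1.57,.135)]]
plan(wp,0.4,p=(600,208,69),yaw=76.4,vmax=12); print(wp[-1],tool(1.6,11.4))
E
```

```text
[[0.4, 0.0223, 0.0427, -0.001, -0.0], [0.4, 0.0223, 0.0427, -0.001, -0.0], [0.4, 0.0223, 0.0427, -0.001, -0.0], [0.4, 0.0223, 0.0427, -0.001, -0.0], [0.4, 0.0, 0.0, 0.054, -0.0], [0.4, 0.0, 0.0, 0.054, -0.0], [0.4, 0.0, 0.0, 0.054, -0.0]]

[[0.4, 0.0001, -0.012, 0.0, -0.0382], [0.4, -0.001, -0.0144, 0.0, -0.0255], [0.4, -0.0034, -0.0106, 0.0, -0.0764], [0.4, -0.0039, -0.0119, 0.0, -0.0859], [0.4, -0.0039, -0.0119, 0.0, -0.0859], [0.4, -0.0039, -0.0119, 0.0, -0.0859], [0.4, -0.0039, -0.0119, 0.0, -0.0859], [0.4, -0.0039, -0.0119, 0.0, -0.0859]]
[[0.4, -0.0039, -0.0119, 0.0, -0.0859], [0.4, -0.0039, -0.0119, 0.0, -0.0859], [0.4, -0.0039, -0.0119, 0.0, -0.0859], [0.4, -0.0039, -0.0119, 0.0, -0.0859]]
((np.float64(546.0734935505412), np.float64(169.89728300420393), 69), np.float64(158.61944360127313)) (np.float64(545.7480652013131), np.float64(162.25333779801701), 69)
```

Request:
{"method": "step_arm", "body": {"deltas": [[0.4, 0.022, 0.043, -0.001, 0], [0.4, 0.022, 0.043, -0.001, 0], [0.4, 0.022, 0.043, -0.001, 0], [0.4, 0.022, 0.043, -0.001, 0], [0.4, 0, 0, 0.03, 0], [0.4, 0, 0, 0, 0]]}}

```text
time: 14.15
tool_pos: [600.0, 207.4, 132.5]
tcp_rot: [-3.138, 0.002, 1.333]
contact_force: [-0.7, 0.3, -0.7]
grip_width: 36.7
finger_force: 0.0
```

```bash
python3 - <<'E'
from h import *
show(); im,d=cap('side','s5'); W=world('side',d)
th=np.radians(-13.6); ex=np.array([np.cos(th),np.sin(th)]); ey=np.array([-ex[1],ex[0]])
q=(W[...,:2]-[506.6,184.8])@np.c_[ex,ey]
for y in(-72,-45,45,72):
    for x in(-35,35):
        m=(np.hypot(q[...,0]-x,q[...,1]-y)<7); print((x,y),m.sum(),np.round(np.nanmedian(W[...,2][m]),1) if m.any() else None)
cv2.imwrite('pics/c5.png',cv2.resize(im[130:290,270:430],(560,560),interpolation=2)[:,:,::-1])
E
```

```text
t 14.15 p [600.  207.4 132.5] yaw 76.4 w 36.7 F [-0.7  0.3 -0.7] q [0.21 0.63 1.34 0.   1.17 0.45]
(-35, -72) 111 472.4
(35, -72) 38 39.2
(-35, -45) 25 39.3
(35, -45) 157 476.7
(-35, 45) 23 39.5
(35, 45) 57 231.3
(-35, 72) 17 40.0
(35, 72) 85 413.7
```

View pics/c5.png

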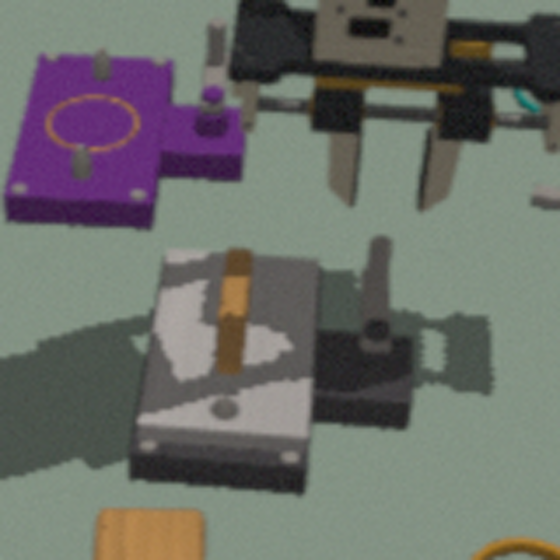

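The cover is flush (top at z 39–40 on all visible patches), and the fingers straddle the post at crop (378,240). I go down around it.

Request:
{"method": "step_arm", "body": {"deltas": [[0.4, 0, 0, 0.043, 0], [0.4, 0, 0, 0.043, 0], [0.4, 0, 0, 0.043, 0], [0.4, 0, 0, 0, 0]]}}

```text
time: 14.6
tool_pos: [598.8, 207.2, 67.9]
tcp_rot: [-3.137, 0.002, 1.333]
contact_force: [0.1, -0.2, 0.3]
grip_width: 36.6
finger_force: 0.0
```

Request:
{"method": "step_arm", "body": {"deltas": [[0.4, 0, -0.012, 0, -0.038], [0.4, -0.001, -0.0144, 0, -0.0255], [0.4, -0.0034, -0.0106, 0, -0.0764], [0.4, -0.0039, -0.0119, 0, -0.086]]}}

```text
time: 15.0
tool_pos: [577.3, 207.5, 72.1]
tcp_rot: [3.138, -0.001, 1.693]
contact_force: [1.8, 1.2, -1.6]
grip_width: 36.6
finger_force: 1.1
```

Request:
{"method": "step_arm", "body": {"deltas": [[0.4, -0.0039, -0.0119, 0, -0.086], [0.4, -0.0039, -0.0119, 0, -0.086], [0.4, -0.0039, -0.0119, 0, -0.086], [0.4, -0.0039, -0.0119, 0, -0.086]]}}

```text
time: 15.4
tool_pos: [557.3, 193.1, 72.2]
tcp_rot: [3.138, 0.001, 2.234]
contact_force: [-0.1, 2.2, -0.5]
grip_width: 36.9
finger_force: 1.2
```

Request:
{"method": "step_arm", "body": {"deltas": [[0.4, -0.0039, -0.0119, 0, -0.086], [0.4, -0.0039, -0.0119, 0, -0.086], [0.4, -0.0039, -0.0119, 0, -0.086], [0.4, 0, 0, 0, 0]]}}

```text
time: 15.8
tool_pos: [548.6, 175.5, 71.9]
tcp_rot: [3.14, 0.002, 2.634]
contact_force: [0.0, 0.4, -0.3]
grip_width: 36.9
finger_force: 0.0
```

```bash
python3 - <<'E'
from h import *
show(); plan([((545.7,162.3,69),168)],0.4,vmax=2)
E
```

```text
t 15.8 p [548.6 175.5  71.9] yaw 150.9 w 36.9 F [ 0.   0.4 -0.3] q [ 0.18  0.61  1.59  0.    0.94 -0.89]
[[0.4, -0.0011, -0.0037, 0.0008, -0.0271], [0.4, -0.0009, -0.0037, 0.0008, -0.0271], [0.4, -0.0008, -0.0038, 0.0008, -0.0271], [0.4, -0.0006, -0.0038, 0.0008, -0.0271], [0.4, -0.0004, -0.0038, 0.0008, -0.0271], [0.4, -0.0003, -0.0038, 0.0008, -0.0271], [0.4, -0.0001, -0.0038, 0.0008, -0.0271]]
```

Request:
{"method": "step_arm", "body": {"deltas": [[0.4, -0.001, -0.0037, 0, -0.027], [0.4, -0.001, -0.0037, 0, -0.027], [0.4, -0.0008, -0.0038, 0, -0.027], [0.4, -0.0006, -0.0038, 0, -0.027], [0.4, -0.0004, -0.0038, 0, -0.027]]}}

```text
time: 16.3
tool_pos: [547.1, 166.6, 71.4]
tcp_rot: [3.14, 0.003, 2.843]
contact_force: [0.3, 0.9, -0.2]
grip_width: 36.8
finger_force: 0.6
```

Request:
{"method": "step_arm", "body": {"deltas": [[0.4, 0, -0.003, 0, -0.027]]}}

```text
time: 16.4
tool_pos: [546.6, 165.1, 71.4]
tcp_rot: [3.14, 0.003, 2.885]
contact_force: [0.9, 1.7, -0.2]
grip_width: 36.9
finger_force: 0.6
```

Request:
{"method": "step_arm", "body": {"deltas": [[0.4, 0, -0.002, 0, -0.027]]}}

```text
time: 16.5
tool_pos: [546.3, 164.1, 71.3]
tcp_rot: [3.14, 0.002, 2.928]
contact_force: [0.8, 0.7, 0.8]
grip_width: 36.7
finger_force: 0.6
```

Request:
{"method": "step_arm", "body": {"deltas": [[0.4, 0, -0.001, 0, 0]]}}

```text
time: 16.6
tool_pos: [546.0, 163.6, 71.2]
tcp_rot: [3.141, 0.002, 2.927]
contact_force: [-0.3, 1.6, 1.2]
grip_width: 36.5
finger_force: 0.6
```

Not at the stop yet, so I creep on.

Request:
{"method": "step_arm", "body": {"deltas": [[0.4, 0, -0.001, 0, 0], [0.4, 0, -0.001, 0, 0]]}}

```text
time: 16.8
tool_pos: [545.6, 162.9, 70.7]
tcp_rot: [3.14, 0.001, 2.928]
contact_force: [1.1, 4.8, 2.1]
grip_width: 36.9
finger_force: 2.3
```

Request:
{"method": "step_arm", "body": {"deltas": [[0.4, 0, -0.001, 0, 0], [0.4, 0, -0.001, 0, 0]]}}

```text
time: 17.0
tool_pos: [545.6, 162.8, 70.7]
tcp_rot: [3.139, 0.002, 2.929]
contact_force: [1.5, 9.2, 2.7]
grip_width: 36.9
finger_force: 4.6
```

Request:
{"method": "step_arm", "body": {"deltas": [[0.4, 0, -0.001, 0, 0], [0.4, 0, 0, 0, 0]]}}

```text
time: 17.2
tool_pos: [545.6, 162.8, 70.7]
tcp_rot: [3.138, 0.002, 2.929]
contact_force: [2.3, 9.3, 2.4]
grip_width: 36.9
finger_force: 4.9
```

At the stop. I back off to the centre of the gap, lift straight up, move aside and check.

Request:
{"method": "step_arm", "body": {"deltas": [[0.4, 0, 0.01, 0, 0], [0.4, 0, 0.01, 0, 0], [0.4, 0, 0, 0, 0], [0.4, 0, 0, -0.03, 0], [0.4, 0, 0, -0.06, 0], [0.4, 0, 0, -0.08, 0], [0.4, 0, 0, -0.08, 0], [0.4, 0, 0, -0.04, 0]]}}

```text
time: 18.0
tool_pos: [547.7, 170.5, 218.4]
tcp_rot: [3.14, 0.004, 2.93]
contact_force: [0.6, 0.2, -0.2]
grip_width: 36.6
finger_force: 0.0
```

Request:
{"method": "step_arm", "body": {"deltas": [[0.4, 0, 0.08, 0, 0], [0.4, 0, 0.08, 0, 0], [0.4, 0, 0.08, 0, 0], [0.4, 0, 0.08, 0, 0], [0.4, 0, 0.08, 0, 0], [0.4, 0, 0.08, 0, 0], [0.4, 0, 0, 0, 0], [0.4, 0, 0, 0, 0]]}}

```text
time: 18.8
tool_pos: [596.7, 405.6, 213.5]
tcp_rot: [-3.14, -0.001, 2.931]
contact_force: [-0.3, -0.3, 0.7]
grip_width: 36.6
finger_force: 0.0
```

```bash
python3 - <<'E'
from h import *
show(); im,d=cap('side','s6'); im2,_=cap('top','t6'); W=world('side',d)
th=np.radians(-13.6); ex=np.array([np.cos(th),np.sin(th)]); ey=np.array([-ex[1],ex[0]])
q=(W[...,:2]-[506.6,184.8])@np.c_[ex,ey]
for x,y in((-35,-60),(35,-60),(-35,60),(35,60)):
    m=(np.hypot(q[...,0]-x,q[...,1]-y)<7); print((x,y),m.sum(),np.nanmedian(W[...,2][m]).round(1))
a=cv2.resize(im[170:330,250:450],(500,400),interpolation=2); b=cv2.resize(im2[150:310,240:360],(300,400),interpolation=2)
cv2.imwrite('pics/c6.png',np.hstack([a,b])[:,:,::-1])
E
```

```text
t 18.8 p [596.7 405.6 213.5] yaw 168.0 w 36.6 F [-0.3 -0.3  0.7] q [ 0.49  0.74  0.9  -0.    1.5  -0.87]
(-35, -60) 27 39.7
(35, -60) 25 40.0
(-35, 60) 17 39.6
(35, 60) 13 40.1
```

View pics/c6.png

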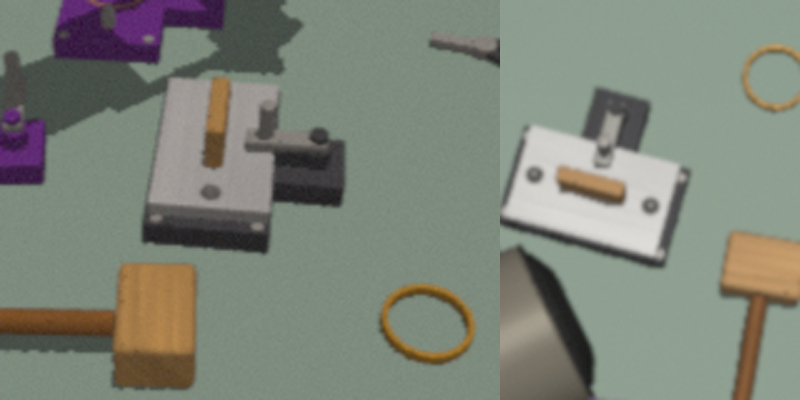

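The cover is flush (39.6–40.1 at four points). The button lies squarely across its edge (side crop 250–320,138), and the mallet and bangle have not moved.

```bash
python3 -c "
from plant import bot
print(bot.close_job())"
```

```text
the job is handed in; nothing more can be done
None
```

The job is handed in after about 19 s of the 70 s allowed: the cover sits flush over both pins, the turn-button lies squarely across its edge at its stop, and the mallet and loose bangle show no movement in the final pictures.

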